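Show the long ruler from the glass showcase

ROBOT

A 6-joint arm with a two-finger parallel gripper is mounted at the origin on the work surface. World frame = base frame: x ahead of the robot, y to its left, z up, the work surface at z = 0. Lengths are in m, angles in rad, forces in N, time in s.
With the tool pointing down it reaches from about 0.25 to 0.775 m from the base axis. Payload 4 kg.
Tool frame: the origin (TCP) lies at the very end of the fingers, on their centre line; the grasp point (between the pads) lies 19 mm behind it; z points along the fingers, y is the line along which they close (so a half turn about z gives the same grasp; the last joint's range is limited). The gripper opens to 94 mm and grips with 3 to 60 N. Pads are 16 mm wide; open, the fingers measure 119 mm over their backs; the gripper's body (75 mm by 177 mm) begins 78 mm behind the grasp point.
Start: joints at [1.201, 0.087, 1.371, -0, 1.684, -0.103], TCP at [0.145, 0.531, 0.206] pointing down, gripper open.
Joint ranges: [-3.1, 3.1], [-0.76, 2.03], [0.27, 2.55], [-1.08, 4.22], [0.17, 2.65], [-2.57, 2.57]. Speed limits (rad/s): [2.79, 2.79, 3.14, 3.14, 3.14, 3.14].

INTERFACE

Orientations are given as a unit quaternion [x, y, z, w].
In Python, from rig import manip gives the robot as it stands.
- The arm moves only by the tool apply_moves, never from a script. Its argument "increments" is a list that holds one entry, the list of rows, each a list of 4 numbers: the shift along the tool's x, y, z in units of 25 mm (1.0 is 25 mm), then the turn about the tool's z in units of 6 degrees (1.0 is 6 degrees). In form: [[[x, y, z, spin], ...]]. A call has exactly 5 rows; each row shifts and turns the commanded pose from where the row before left it, along the tool's axes as they then stand; what a row does not reach is not made up. A row lasts 1/12 s, in which the tool goes at most 41.7 mm and 7.16 degrees, less where a joint would pass 70% of its speed; a pose out of reach is approached as far as the arm can. A call is refused whole if a number of a shift passes 1 or a number of a turn 1, either way. A call with a gripper value outside its range is refused whole. "jaw" is the finger opening in mm, from 0 to 94, set as the call begins (left out, the last holds). The fingers move at their own pace and stop on an object; "squeeze" is the grip in N (left out, the last holds). Time passes only in rows, so rows that do not move let the fingers close, or fill a call up. It gives the time, the measured TCP pose, the force, the opening and the grip force at its end, in the units of the state.
- manip.observe(): the state, without advancing time (a new reading comes with each control period).
- manip.get_image(name): name is "scene" or "top"; returns the picture (400x640x3 uint8, blue, green, red); there is no depth.
- manip.camera_params(name): a dict with "fx", "fy", "cx", "cy" (pixels), "view" (4x4, takes a point from world to camera coordinates). Camera axes: x right, y down, z forward; pixel columns grow to the right and rows downward; lengths in m; the calibration is good to about 2 mm. A picture is of the moment at which its call begins. camera_params takes no time and is no camera call.
- manip.job_done(): hands the job in; it is judged then, once.
The state is a dict: "clock": time; "q": joint angles; "joint_vel": joint speeds; "effort": joint torques, N m; "position": TCP position; "tool_rot": TCP orientation; "wrist_force": force on the tool from outside, world axes, zero at the start; "moment": the same for the moment, N m; "finger_gap": finger opening in m; "gripper_force": force on a finger pad.
Only numpy, scipy, OpenCV 4.12 (cv2) and the standard library are available. Lean on these libraries where they do the work, as an engineer would, in place of code of your own. Each camera call takes 0.05 s, during which the arm holds its last target. There are 200 camera calls.

TASK

A customer at the counter wants to see the long wooden ruler lying in the flat glass showcase. Slide the glass lid fully open and leave it open, then bring the ruler out through the opening, which is shorter than the ruler, by drawing it out tilted, one end first, without levering it hard against the glass. Finish while still holding the ruler in the gripper, level, still and well clear above the showcase, and leave all the other goods where they lie.

Things in the scene. Friction and masses are not known exactly. Their poses are not given: they have to be found in the camera images.
- case: flat glass showcase, fixed, aluminium frame: 266 (x) by 450 (y) by 92 mm high, grey lined floor 8 mm above the table, inside 254 by 438 mm. Origin: centre of its underside; x away from the robot, y along its length, to the robot's left. Glass top: a fixed pane over the -y half, a sliding lid over the +y half. Guide rails along both long sides (x beyond +-121 mm), top at z 92 mm
- pane (a joint): the sliding glass lid, m: 0 closed, 0.215 fully open; starts 0 to 0.03. It slides towards the case's -y over the fixed pane; its glass top is at z 92 mm; friction about 2 N, stays where left. Fully open it leaves an opening from case y +3 to +213 mm (210 mm), x -121 to +121 mm; the end rail beyond (y 213 to 225 mm) has its top at z 85 mm
- pull (a point): centre of the finger pull on the lid near its +y edge: an upright aluminium bar 90 mm (case x) by 14 mm (case y), standing from z 92 to 114 mm; this point is at z 103 mm, at case y 196 mm when closed. It moves with the lid and is turned like the case
- glass_edge (a point): middle of the lower edge of the fixed pane, which bounds the opening on its -y side: case x 0, y -4 mm, z 78 mm (the pane's trim is 7 mm thick, top at 85 mm). The ruler has to come out from under this edge
- ruler: the long wooden ruler, 330 mm long (its y) by 40 mm wide (its x) by 9 mm thick, about 85 g, lying flat on the case's floor along the case's y, partly under the fixed pane, in either of two lanes (case x about -50 or +50 mm). Origin: centre of its underside; z up
- inner_end (a point): middle of the ruler's -y end face (under the fixed pane at the start), 165 mm from the ruler's centre
- outer_end (a point): middle of the ruler's +y end face (under the sliding lid, near the end rail), 165 mm from the ruler's centre
- short_ruler: another wooden ruler, 180 by 30 by 6 mm, lying beside the long one in the case's other lane; to be left. Origin: centre of its underside
- sharpener: steel pencil sharpener, 24 by 30 by 14 mm, on the case's floor under the fixed pane; to be left. Origin: centre of its underside
- eraser: eraser, 22 by 56 by 12 mm, on the case's floor under the fixed pane; to be left. Origin: centre of its underside
- stapler: black stapler, 36 by 135 mm, 43 mm high, on the table beyond the case; to be left. Origin: centre of its underside
- calculator: grey desk calculator, 105 by 150 by 20 mm, on the table off the case's -y end; to be left. Origin: centre of its underside

How it is judged:
By the outcome, as a careful person would: the job done as asked, in the order asked, and still so for the second after the job is handed in, while the arm keeps its last pose, push and grip.
It also fails if it takes over 58 s, if anything falls off the work surface, if the arm or the gripper's body presses on something with over 40 N, if the wrist force passes 120 N, or if a joint passes its speed limit or range.

## Working session

There is one attempt and no reset: what is moved stays moved. The work goes in short steps, Python scripts to look and compute and a tool call to move; the robot and the scene stay as the last step left them, time stands still between calls to the robot, and variables do not carry over. Pictures are saved under pics/ and viewed, at most 14 in all, crops included, and the job is handed in when it is done.

Besides the shell and the picture viewer there is one more tool, called as name(argument=value, ...), one argument or row to a line, values as JSON. apply_moves: Moves the arm, as the interface text tells. Its arguments: {"type":"object","properties":{"increments":{"type":"array","items":{"type":"array","items":{"type":"array","items":{"type":"number"}}}},"jaw":{"type":"number"},"squeeze":{"type":"number"}},"required":["increments"]}

```bash
mkdir -p pics
python3 - <<'E'
from rig import manip
import cv2,numpy as np
np.set_printoptions(precision=4,suppress=True)
for n in("scene","top"):
    cv2.imwrite(f"pics/{n}0.png",manip.get_image(n)); p=manip.camera_params(n); print(n,p)
print(manip.observe())
E
```

```text
scene {'fx': 446.16444837307995, 'fy': 446.16444837307995, 'cx': 315.40436686477096, 'cy': 197.37928753495032, 'view': array([[ 0.6028,  0.7977, -0.0168, -0.2816],
       [ 0.5535, -0.4333, -0.7113, -0.292 ],
       [-0.5747,  0.4195, -0.7027,  1.4229],
       [ 0.    ,  0.    ,  0.    ,  1.    ]])}
top {'fx': 497.4555330408822, 'fy': 497.4555330408822, 'cx': 316.5641670202004, 'cy': 208.48940823700792, 'view': array([[ 0.022 , -0.9994, -0.0255, -0.1012],
       [-0.9987, -0.0208, -0.0472,  0.5722],
       [ 0.0466,  0.0265, -0.9986,  1.2887],
       [ 0.    ,  0.    ,  0.    ,  1.    ]])}
{'clock': 0.1, 'q': array([ 1.2009,  0.0879,  1.3721, -0.    ,  1.6836, -0.1031]), 'joint_vel': array([-0.0012, -0.0006, -0.003 ,  0.0015,  0.0015,  0.0003]), 'effort': array([  0.0023, -34.1253, -30.3301,   0.072 ,   0.0304,  -0.0001]), 'position': array([0.1448, 0.5301, 0.2044]), 'tool_rot': array([ 0.133 ,  0.9911, -0.001 , -0.0002]), 'wrist_force': array([ 0.9953,  0.2259, -0.3157]), 'moment': array([ 0.0177, -0.0879, -0.0181]), 'gripper_force': 0.0, 'finger_gap': 0.09450963965854953}
```

View pics/scene0.png

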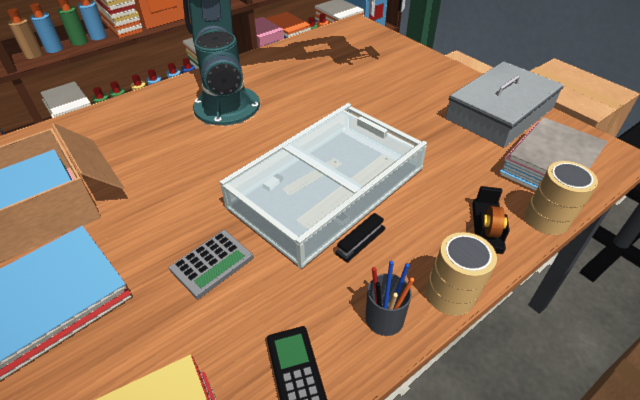

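View pics/top0.png

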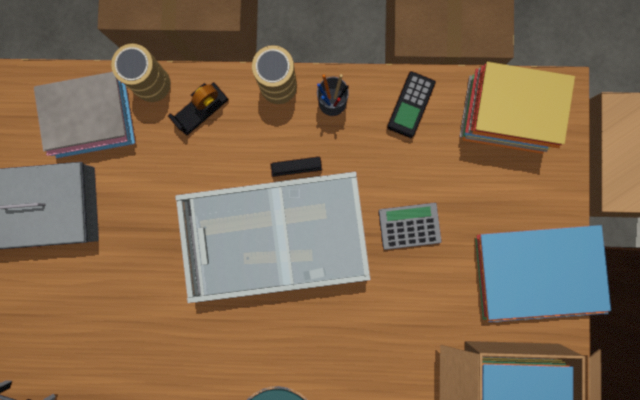

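The scene view shows the case with its lid on the far (+y) half. In the top view the case corners are near (178,197), (356,176), (368,279) and (190,300). The long ruler runs from (204,228) to (326,210), in the +x lane. The pull is near (203,245). Next I'll enlarge both views.

Run:
```python
import cv2
a=cv2.imread("pics/top0.png")[165:310,170:375]; cv2.imwrite("pics/topz.png",cv2.resize(a,None,fx=3.9,fy=3.9,interpolation=cv2.INTER_CUBIC))
a=cv2.imread("pics/scene0.png")[98:270,215:435]; cv2.imwrite("pics/scenez.png",cv2.resize(a,None,fx=3.4,fy=3.4,interpolation=cv2.INTER_CUBIC))
```

```text
(no output)
```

View pics/topz.png

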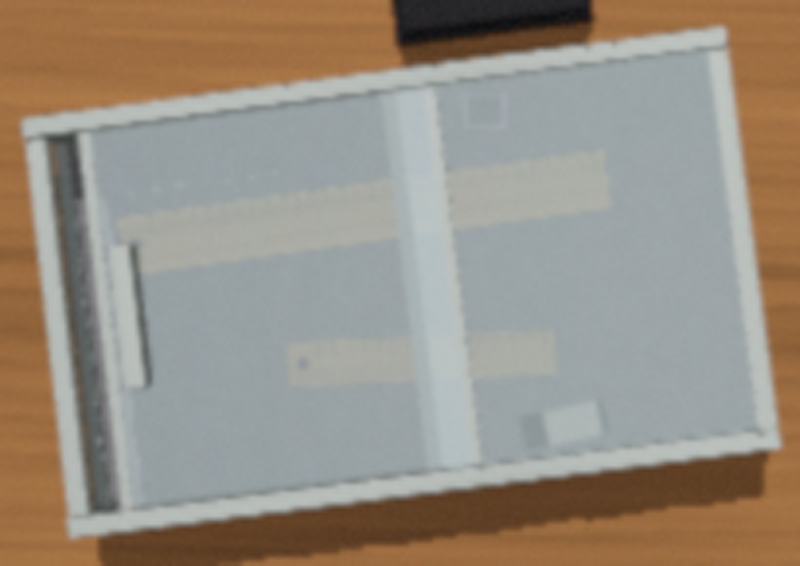

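View pics/scenez.png

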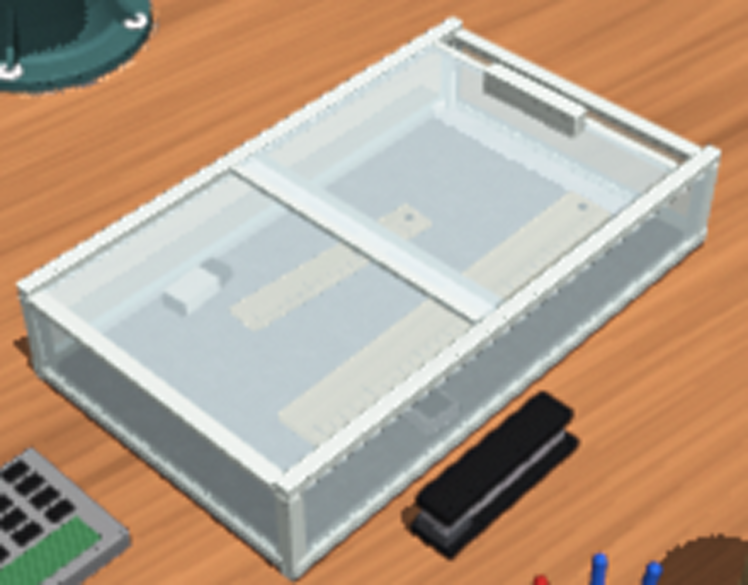

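The top crop shows the case corners at (22,120), (726,28), (779,447) and (68,537), and the pull's top centre at (130,315). The ruler's corners there are (120,216), (137,273), (609,209) and (605,150). The scene crop shows the same case corners at (719,152), (290,488), (18,288) and (458,20), and the pull at (535,94). Now I'll triangulate these.

```bash
cat > geo.py <<'E'
import numpy as np
from rig import manip
np.set_printoptions(precision=4,suppress=True)
P={n:manip.camera_params(n) for n in("top","scene")}
def ray(n,uv):
    p=P[n];V=p["view"];R=V[:3,:3]
    return -R.T@V[:3,3],R.T@np.array([(uv[0]-p["cx"])/p["fx"],(uv[1]-p["cy"])/p["fy"],1])
def plane(n,uv,z):
    c,d=ray(n,uv);return c+d*(z-c[2])/d[2]
def tri(a,b):
    (c1,d1),(c2,d2)=ray("top",a),ray("scene",b)
    s=np.linalg.lstsq(np.c_[d1,-d2],c2-c1,rcond=None)[0]
    p,q=c1+s[0]*d1,c2+s[1]*d2
    return (p+q)/2,np.linalg.norm(p-q)
E
cat > m1.py <<'E'
from geo import *
T=lambda x,y:(170+(x+.5)/3.9-.5,165+(y+.5)/3.9-.5)
S=lambda x,y:(215+(x+.5)/3.4-.5,98+(y+.5)/3.4-.5)
tc=[(22,120),(726,28),(779,447),(68,537)];sc=[(719,152),(290,488),(18,288),(458,20)]
for a,b in zip(tc,sc): print("corner",*tri(T(*a),S(*b)),plane("top",T(*a),.092),plane("scene",S(*b),.092))
C=np.array([plane("top",T(*a),.092) for a in tc])
c=C.mean(0);Y=(C[0]+C[3]-C[1]-C[2]);yaw=np.arctan2(-Y[0],Y[1])
print("case",c,"yaw",np.degrees(yaw),np.linalg.norm(C[0]-C[1]),np.linalg.norm(C[0]-C[3]))
R=np.array([[np.cos(yaw),-np.sin(yaw)],[np.sin(yaw),np.cos(yaw)]])
loc=lambda p:(R.T@(p[:2]-c[:2]))
print("pull",*tri(T(130,315),S(535,94)),loc(plane("top",T(130,315),.114)))
for n,uv in dict(o1=(120,216),o2=(137,273),i1=(605,150),i2=(609,209)).items():
    p=plane("top",T(*uv),.017);print(n,p,loc(p))
for k,a,b in(("i2",(609,209),(278,415)),): print(k,*tri(T(*a),S(*b)))
for k,uv in dict(i2=(278,415),o=(583,190)).items(): p=plane("scene",S(*uv),.017);print("sc",k,p,loc(p))
E
python3 m1.py
```

```text
corner [0.5945 0.2584 0.0905] 0.003893535210005269 [0.5957 0.2595 0.092 ] [0.5949 0.2548 0.092 ]
corner [ 0.6627 -0.1852  0.094 ] 0.000489989275146942 [ 0.6628 -0.1855  0.092 ] [ 0.6614 -0.1841  0.092 ]
corner [ 0.4001 -0.2246  0.0869] 0.002008025624874796 [ 0.401  -0.2233  0.092 ] [ 0.405  -0.2275  0.092 ]
corner [0.3334 0.2228 0.0869] 0.0008520363011607639 [0.334 0.221 0.092] [0.3396 0.218  0.092 ]
case [0.4984 0.0179 0.092 ] yaw 8.581075524465477 0.4500035620555535 0.26456135382561624
pull [0.4738 0.1813 0.1092] 0.001936692059631839 [0.0008 0.1647]
o1 [0.5375 0.2144 0.017 ] [0.068  0.1885]
o2 [0.4996 0.2017 0.017 ] [0.0286 0.1816]
i1 [ 0.5886 -0.1101  0.017 ] [ 0.0701 -0.1401]
i2 [ 0.5492 -0.1136  0.017 ] [ 0.0306 -0.1377]
i2 [ 0.5484 -0.1151  0.0127] 0.003494850462748384
sc i2 [ 0.5509 -0.1187  0.017 ] [ 0.0315 -0.1429]
sc o [0.5022 0.2148 0.017 ] [0.0331 0.1941]
```

apply_moves(
  increments=[
    [[0,0,0,1],[0,0,0,1],[0,0,0,1],[0,0,0,1],[0,0,0,1]],
  ],
  jaw=40,
)

```text
clock: 0.52
position: [0.1449, 0.5302, 0.2048]
tool_rot: [0.387, 0.922, -0.001, 0.0]
wrist_force: [-0.8, 0.6, -0.9]
finger_gap: 0.0644
gripper_force: 0.0
```

apply_moves(
  increments=[
    [[0,0,0,1],[0,0,0,1],[0,0,0,1],[0,0,0,1],[0,0,0,1]],
  ],
)

```text
clock: 0.93
position: [0.1449, 0.5302, 0.2048]
tool_rot: [0.613, 0.79, -0.001, 0.0]
wrist_force: [-0.3, -0.3, -0.3]
finger_gap: 0.0397
gripper_force: 0.0
```

apply_moves(
  increments=[
    [[0,0,0,1],[0,0,0,0],[0,0,0,0],[0,0,0,0],[0,0,0,0]],
  ],
)

```text
clock: 1.35
position: [0.145, 0.5305, 0.2053]
tool_rot: [0.651, 0.759, -0.0, 0.0]
wrist_force: [0.7, 0.3, -0.6]
finger_gap: 0.0401
gripper_force: 0.0
```

```bash
cat > go.py <<'E'
import sys
from geo import *
from scipy.spatial.transform import Rotation as Ro
# usage: go.py casex casey z -> needed shift in tool units, and spin units
c=np.array([.4984,.0179]);yaw=np.radians(8.58)
R=np.array([[np.cos(yaw),-np.sin(yaw)],[np.sin(yaw),np.cos(yaw)]])
s=manip.observe();M=Ro.from_quat(s["tool_rot"]).as_matrix()
print("t",round(s["clock"],2),"case pos",R.T@(s["position"][:2]-c),s["position"][2],"F",s["wrist_force"],"gap",s["finger_gap"],s["gripper_force"])
print("spin err units",(np.degrees(np.arctan2(M[1,1],M[0,1]))-8.58)/6, "M z",M[:,2])
a=list(map(float,sys.argv[1:]))
for i in range(0,len(a),3):
    t=np.r_[c+R@a[i:i+2],a[i+2]];print("target",t,"shift units",M.T@(t-s["position"])/.025)
E
python3 go.py 0 0.205 .205  0 .205 .102
```

```text
t 1.35 case pos [-0.273   0.5596] 0.2053004176639894 F [ 0.708   0.3455 -0.6359] gap 0.04014263457958017 0.0
spin err units 0.03663391443258016 M z [-0.0001 -0.0003 -1.    ]
target [0.4678 0.2206 0.205 ] shift units [-14.2246  10.8654   0.014 ]
target [0.4678 0.2206 0.102 ] shift units [-14.2236  10.866    4.134 ]
```

apply_moves(
  increments=[
    [[-0.95,0.72,0,0.04],[-0.95,0.72,0,0],[-0.95,0.72,0,0],[-0.95,0.72,0,0],[-0.95,0.72,0,0]],
  ],
)

```text
clock: 1.77
position: [0.2523, 0.4255, 0.2056]
tool_rot: [0.652, 0.758, 0.0, -0.0]
wrist_force: [0.4, -0.1, 0.0]
finger_gap: 0.0398
gripper_force: 0.0
```

apply_moves(
  increments=[
    [[-0.95,0.72,0,0],[-0.95,0.72,0,0],[-0.95,0.72,0,0],[-0.95,0.72,0,0],[-0.95,0.72,0,0]],
  ],
)

```text
clock: 2.18
position: [0.359, 0.3211, 0.2057]
tool_rot: [0.652, 0.758, 0.0, 0.0]
wrist_force: [1.0, 0.3, 0.1]
finger_gap: 0.0398
gripper_force: 0.0
```

apply_moves(
  increments=[
    [[-0.95,0.72,0,0],[-0.95,0.72,0,0],[-0.95,0.72,0,0],[-0.95,0.72,0,0],[0,0,0,0]],
  ],
)

```text
clock: 2.6
position: [0.4463, 0.2354, 0.2051]
tool_rot: [0.655, 0.756, -0.0, 0.001]
wrist_force: [-0.5, 1.5, 0.4]
finger_gap: 0.04
gripper_force: 0.0
```

```bash
python3 go.py 0 0.205 .102
```

```text
t 2.6 case pos [-0.019   0.2228] 0.20510634449740447 F [-0.5436  1.4563  0.3579] gap 0.04002921664636665 0.0
spin err units -0.0618475219919142 M z [ 0.0013 -0.0022 -1.    ]
target [0.4678 0.2206 0.102 ] shift units [-0.6984  0.7621  4.1266]
```

apply_moves(
  increments=[
    [[-0.3,0.38,0.8,0],[-0.3,0.38,0.8,0],[0,0,0.8,0],[0,0,0.8,0],[0,0,0.8,0]],
  ],
)

```text
clock: 3.02
position: [0.4641, 0.2272, 0.1046]
tool_rot: [0.653, 0.758, 0.0, -0.0]
wrist_force: [-0.4, 0.8, -0.4]
finger_gap: 0.0401
gripper_force: 0.0
```

apply_moves(
  increments=[
    [[0,0,0,0],[0,0,0,0],[-0.3,0,0,0],[-0.3,0,0,0],[-0.2,0,0,0]],
  ],
)

```text
clock: 3.43
position: [0.4684, 0.2066, 0.1073]
tool_rot: [0.653, 0.757, 0.001, 0.001]
wrist_force: [0.6, -1.3, 1.2]
finger_gap: 0.0402
gripper_force: 0.0
```

```bash
python3 go.py 0 -0.001 .102
```

```text
t 3.43 case pos [-0.0015  0.191 ] 0.10731583250422969 F [ 0.5694 -1.2853  1.1849] gap 0.04022074311339955 0.0
spin err units -0.017637163794221717 M z [ 0.0032  0.0006 -1.    ]
target [0.4985 0.0169 0.102 ] shift units [-7.6807  0.0753  0.2119]
```

apply_moves(
  increments=[
    [[-0.3,0,0.1,0],[-0.5,0,0,0],[-0.5,0,0,0],[-0.5,0,0,0],[-0.5,0,0,0]],
  ],
)

```text
clock: 3.85
position: [0.4765, 0.1491, 0.1037]
tool_rot: [0.653, 0.757, 0.001, 0.0]
wrist_force: [2.2, 2.7, 1.9]
finger_gap: 0.0398
gripper_force: 1.3
```

apply_moves(
  increments=[
    [[-0.6,0,0,0],[-0.6,0,0,0],[-0.6,0,0,0],[-0.6,0,0,0],[-0.6,0,0,0]],
  ],
)

```text
clock: 4.27
position: [0.4874, 0.0748, 0.1035]
tool_rot: [0.653, 0.757, 0.001, 0.0]
wrist_force: [1.3, 2.2, 1.0]
finger_gap: 0.0398
gripper_force: 1.4
```

apply_moves(
  increments=[
    [[-0.4,0,0,0],[-0.4,0,0,0],[-0.3,0,0,0],[-0.2,0,0,0],[0,0,0,0]],
  ],
)

```text
clock: 4.68
position: [0.4913, 0.0425, 0.1026]
tool_rot: [0.653, 0.757, -0.001, 0.0]
wrist_force: [0.4, -0.1, -0.1]
finger_gap: 0.0401
gripper_force: 0.0
```

```bash
python3 go.py 0 -0.003 .102
```

```text
t 4.68 case pos [-0.0034  0.0253] 0.10264279093295625 F [ 0.3757 -0.1192 -0.0959] gap 0.04012104258377403 0.0
spin err units -0.029774807004421255 M z [-0.0012 -0.0015 -1.    ]
target [0.4988 0.0149 0.102 ] shift units [-1.1332  0.1395  0.0269]
```

apply_moves(
  increments=[
    [[-0.25,0.05,0,0],[-0.25,0.05,0,0],[-0.25,0,0,0],[-0.2,0,0,0],[-0.1,0,0,0]],
  ],
)

```text
clock: 5.1
position: [0.4975, 0.0177, 0.1023]
tool_rot: [0.653, 0.757, -0.001, -0.001]
wrist_force: [-1.0, 0.8, -0.7]
finger_gap: 0.04
gripper_force: 1.0
```

apply_moves(
  increments=[
    [[-0.1,0,0,0],[-0.1,0,0,0],[-0.1,0,0,0],[-0.1,0,0,0],[0,0,0,0]],
  ],
)

```text
clock: 5.52
position: [0.4982, 0.0144, 0.1026]
tool_rot: [0.652, 0.758, 0.004, -0.005]
wrist_force: [-2.9, 15.5, 1.0]
finger_gap: 0.0401
gripper_force: 8.1
```

```bash
python3 go.py 0 -0.003 .102
```

```text
t 5.52 case pos [-0.0007 -0.0034] 0.10260503902837434 F [-2.9101 15.4821  1.0363] gap 0.04013089616706512 8.090622872114182
spin err units 0.0010985694207648795 M z [-0.0028  0.0133 -0.9999]
target [0.4988 0.0149 0.102 ] shift units [0.0151 0.0279 0.0244]
```

apply_moves(
  increments=[
    [[0.5,0,0,0],[0.9,0,-0.3,0],[0.9,0.4,-0.3,0],[0.9,0.4,-0.3,0],[0.9,0.4,-0.3,0]],
  ],
  jaw=62,
)

```text
clock: 5.93
position: [0.5152, 0.1146, 0.1342]
tool_rot: [0.653, 0.757, 0.001, 0.002]
wrist_force: [-0.1, 0.5, -0.7]
finger_gap: 0.0617
gripper_force: 0.0
```

apply_moves(
  increments=[
    [[0.9,0.4,0,0],[0.5,0.4,0,0],[0,0,0,0],[0,0,0,0],[0,0,0,0]],
  ],
)

```text
clock: 6.35
position: [0.5288, 0.1509, 0.1331]
tool_rot: [0.653, 0.757, -0.0, 0.001]
wrist_force: [-0.4, -0.1, -0.7]
finger_gap: 0.0618
gripper_force: 0.0
```

```bash
python3 go.py .05 .135 .012
python3 - <<'E'
from rig import manip
import cv2
a=manip.get_image("top");cv2.imwrite("pics/t2.png",a);a=a[165:310,170:375];s=manip.get_image("scene");cv2.imwrite("pics/s2.png",s)
a=cv2.resize(a,None,fx=2.4,fy=2.4,interpolation=cv2.INTER_CUBIC);b=cv2.resize(s[60:270,200:440],(300,262),interpolation=cv2.INTER_CUBIC)
b=cv2.copyMakeBorder(b,0,a.shape[0]-262,0,0,0);cv2.imwrite("pics/p2.png",cv2.hconcat([a,b]))
E
```

```text
t 6.35 case pos [0.0499 0.127 ] 0.13305055977133973 F [-0.3816 -0.1267 -0.7067] gap 0.06179942164062364 0.0
spin err units -0.021588988736893928 M z [ 0.0006 -0.0012 -1.    ]
target [0.5277 0.1588 0.012 ] shift units [0.3278 0.0028 4.8416]
```

View pics/p2.png

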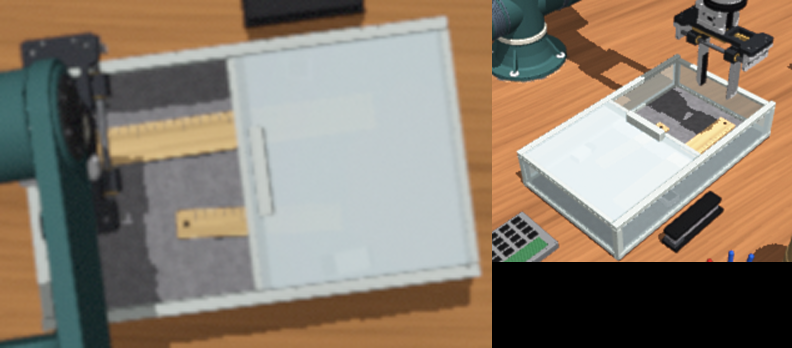

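The lid is fully open, and its leading edge with the pull now lies over the -y half. The ruler is in clear view at composite (110–235, 115–160). I'll check its lateral position with a colour mask.

Run:
```python
import cv2
from geo import *
c=np.array([.4984,.0179]);yaw=np.radians(8.58)
R=np.array([[np.cos(yaw),-np.sin(yaw)],[np.sin(yaw),np.cos(yaw)]])
for n,f in(("top","t2"),("scene","s2")):
    a=cv2.imread(f"pics/{f}.png").astype(int)
    V,U=np.mgrid[:400,:640];d,o=None,None
    W=np.array([plane(n,(u,v),.017)[:2] for u,v in zip(U.ravel(),V.ravel())]);L=((W-c)@R).reshape(400,640,2)
    b,g,r=a[...,0],a[...,1],a[...,2]
    m=(r-b>50)&(r>165)&(L[...,0]>.01)&(L[...,0]<.1)&(L[...,1]>.02)&(L[...,1]<.2)
    print(n,m.sum())
    for y in np.arange(.02,.2,.01):
        k=m&(abs(L[...,1]-y)<.005)
        if k.sum()>8: print(round(y,3),k.sum(),L[k][:,0].min(),L[k][:,0].max(),L[k][:,0].mean())
```

```text
top 716
0.02 29 0.030796943240584615 0.06773731298068753 0.04925896471347499
0.03 56 0.0314649236713081 0.0684100572472775 0.049845989722864956
0.04 58 0.02987946701768516 0.06783370544269259 0.048982172754750114
0.05 55 0.029629701557433063 0.06817017179623384 0.04854540702817116
0.06 57 0.02996375719305144 0.06759361571960404 0.04862845863727628
0.07 58 0.029379803695907605 0.06826673697529288 0.0491097942879175
0.08 58 0.029713935019009357 0.06769001877570899 0.04896323704074247
0.09 56 0.02912977332780166 0.06802667372927836 0.04823354006800583
0.1 57 0.029798221820881855 0.06778648297562369 0.048657332896593394
0.11 58 0.02921389314572954 0.0681232496701631 0.048363839172338496
0.12 53 0.032473392642233034 0.06754616461271505 0.050606874386493535
0.13 50 0.03381180475800728 0.06788300837753747 0.05038100741445103
0.14 45 0.0377434155084372 0.06764263940830721 0.05294220375803946
0.15 26 0.03874849696063851 0.06571750030170649 0.052054621243473966
scene 481
0.07 28 0.028089018001815298 0.07012885723836304 0.049615058088286985
0.08 45 0.026774480058912344 0.0695823151345417 0.048552213948560415
0.09 44 0.02800778082710725 0.07033746861057844 0.04914436431339615
0.1 44 0.026683622537676067 0.06923529007216234 0.04816075012708001
0.11 44 0.02601684232151576 0.06999583100781435 0.04866448926437159
0.12 40 0.027841849302597328 0.06888181802093661 0.049086893386147266
0.13 39 0.029763727254175264 0.06964781706926343 0.050011461365853604
0.14 35 0.02775710556063652 0.06852171763934804 0.05079571000564698
0.15 37 0.0302930510657427 0.0698584331080569 0.05075186987914317
0.16 38 0.02767114238620625 0.06872537552945 0.04895862585044033
0.17 38 0.027583933267758255 0.06950334302394803 0.04957028996037138
0.18 36 0.02620948501592079 0.06835778208721055 0.04823517413817799
0.19 13 0.028182850885726498 0.06526068664281628 0.045532386622566756
```

apply_moves(
  increments=[
    [[0.15,-0.02,0.8,0],[0.15,0,0.9,0],[0,0,0.9,0],[0,0,0.9,0],[0,0,0.6,0]],
  ],
)

```text
clock: 6.87
position: [0.5257, 0.1578, 0.0283]
tool_rot: [0.653, 0.757, -0.001, -0.001]
wrist_force: [0.4, -0.1, 0.7]
finger_gap: 0.0617
gripper_force: 0.0
```

apply_moves(
  increments=[
    [[0,0,0.3,0],[0,0,0.2,0],[0,0,0,0],[0,0,0,0],[0,0,0,0]],
  ],
)

```text
clock: 7.28
position: [0.5281, 0.1592, 0.0195]
tool_rot: [0.653, 0.757, 0.001, 0.001]
wrist_force: [0.3, 0.0, 0.3]
finger_gap: 0.0617
gripper_force: 0.0
```

```bash
python3 go.py .049 .135 .0115
```

```text
t 7.28 case pos [0.0505 0.1353] 0.019485590514526807 F [0.3073 0.0029 0.2941] gap 0.06166458154967236 0.0
spin err units -0.019884737255706497 M z [ 0.0028  0.0005 -1.    ]
target [0.5267 0.1587 0.0115] shift units [-0.0104 -0.06    0.3193]
```

apply_moves(
  increments=[
    [[0,-0.05,0.15,0],[0,0,0.15,0],[0,0,0,0],[0,0,0,0],[0,0,0,0]],
  ],
)

```text
clock: 7.7
position: [0.5257, 0.159, 0.0105]
tool_rot: [0.653, 0.757, -0.0, -0.0]
wrist_force: [0.1, 0.6, -0.2]
finger_gap: 0.0623
gripper_force: 0.0
```

apply_moves(
  increments=[
    [[0,0,0,0],[0,0,0,0],[0,0,0,0],[0,0,0,0],[0,0,0,0]],
  ],
  jaw=30,
  squeeze=5,
)

```text
clock: 8.12
position: [0.5257, 0.159, 0.0106]
tool_rot: [0.653, 0.757, 0.0, -0.0]
wrist_force: [0.3, -0.4, -0.8]
finger_gap: 0.04
gripper_force: 5.0
```

apply_moves(
  increments=[
    [[0,0,0,0],[0,0,0,0],[0,0,0,0],[0,0,0,0],[0,0,0,0]],
  ],
)

```text
clock: 8.53
position: [0.5258, 0.159, 0.0106]
tool_rot: [0.653, 0.757, 0.0, -0.0]
wrist_force: [-0.1, -0.8, 0.8]
finger_gap: 0.0401
gripper_force: 5.0
```

apply_moves(
  increments=[
    [[0,0,-0.3,0],[0,0,-0.3,0],[0,0,-0.3,0],[0,0,-0.3,0],[0,0,-0.3,0]],
  ],
)

```text
clock: 8.95
position: [0.5261, 0.159, 0.0492]
tool_rot: [0.653, 0.757, 0.0, 0.0]
wrist_force: [0.3, -0.0, 0.0]
finger_gap: 0.0397
gripper_force: 5.0
```

```bash
python3 go.py
python3 - <<'E'
from rig import manip
import cv2
s=manip.get_image("scene");cv2.imwrite("pics/s3.png",s)
cv2.imwrite("pics/p3.png",cv2.resize(s[60:270,200:440],None,fx=2.6,fy=2.6,interpolation=cv2.INTER_CUBIC))
E
```

```text
t 8.95 case pos [0.0485 0.1354] 0.04924423394514734 F [ 0.2931 -0.0494  0.018 ] gap 0.03969112947147991 4.999921917915344
spin err units -0.01823475076049667 M z [ 0.0011  0.0003 -1.    ]
```

View pics/p3.png

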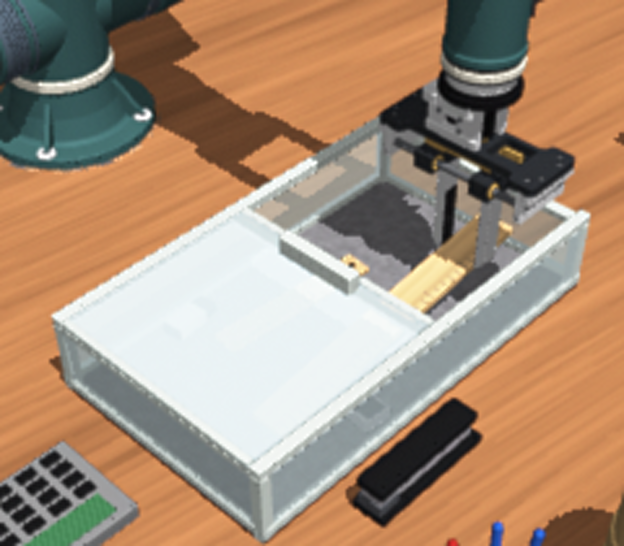

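The ruler is pivoting in the loose grip: its outer end is up at about (500,230) and its inner end is still down under the pane. I'll keep lifting to about 18°.

apply_moves(
  increments=[
    [[0,0,-0.25,0],[0,0,-0.25,0],[0,0,-0.25,0],[0,0,-0.25,0],[0,0,-0.25,0]],
  ],
)

```text
clock: 9.42
position: [0.5258, 0.1589, 0.0798]
tool_rot: [0.653, 0.757, 0.0, -0.0]
wrist_force: [0.3, -0.4, -0.2]
finger_gap: 0.0401
gripper_force: 5.0
```

apply_moves(
  increments=[
    [[0,0,-0.25,0],[0,0,-0.25,0],[0,0,-0.2,0],[0,0,0,0],[0,0,0,0]],
  ],
)

```text
clock: 9.83
position: [0.5261, 0.1591, 0.0972]
tool_rot: [0.653, 0.757, 0.0, 0.0]
wrist_force: [0.6, 0.4, -0.6]
finger_gap: 0.0398
gripper_force: 5.0
```

```bash
python3 go.py
python3 - <<'E'
from rig import manip
import cv2
s=manip.get_image("scene");t=manip.get_image("top");cv2.imwrite("pics/s4.png",s)
a=cv2.resize(s[60:270,270:440],None,fx=2.4,fy=2.4,interpolation=cv2.INTER_CUBIC);b=cv2.resize(t[165:310,170:320],None,fx=2.5,fy=2.5,interpolation=cv2.INTER_CUBIC)
b=cv2.copyMakeBorder(b,0,a.shape[0]-b.shape[0],0,0,0);cv2.imwrite("pics/p4.png",cv2.hconcat([a,b]))
E
```

```text
t 9.83 case pos [0.0484 0.1355] 0.09718382147260873 F [ 0.6071  0.3728 -0.6049] gap 0.039838675879421234 5.000780895352364
spin err units -0.01671010455188752 M z [ 0.0009  0.0004 -1.    ]
```

View pics/p4.png

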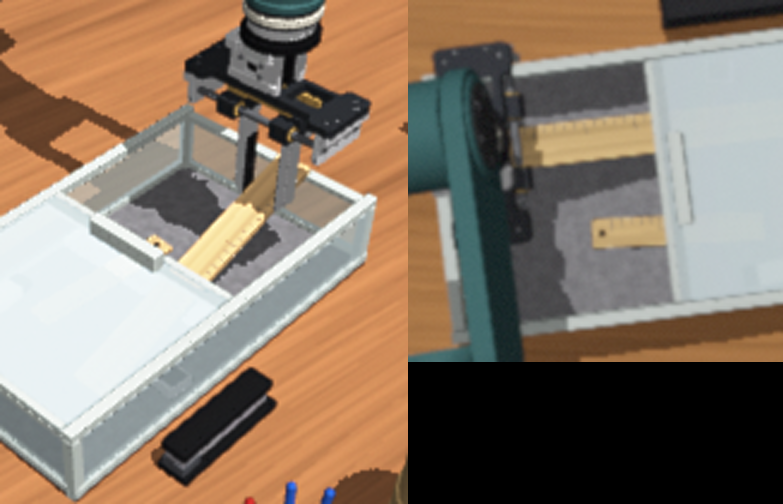

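The ruler is tilted about 18°. Its outer end is above the end rail at (300,170), and it passes under the pane edge with clearance. I'll tighten the grip and draw it out along its own axis.

apply_moves(
  increments=[
    [[0,0,0,0],[0,0,0,0],[0,0,0,0],[0.15,0,-0.05,0],[0.3,0,-0.1,0]],
  ],
  squeeze=35,
)

```text
clock: 10.35
position: [0.5237, 0.1698, 0.1]
tool_rot: [0.653, 0.757, -0.001, -0.0]
wrist_force: [0.0, -0.2, -0.4]
finger_gap: 0.0393
gripper_force: 35.0
```

apply_moves(
  increments=[
    [[0.4,0,-0.13,0],[0.4,0,-0.13,0],[0.4,0,-0.13,0],[0.4,0,-0.13,0],[0.4,0,-0.13,0]],
  ],
)

```text
clock: 10.77
position: [0.5165, 0.221, 0.1173]
tool_rot: [0.653, 0.758, 0.0, 0.0]
wrist_force: [0.9, -0.3, -1.4]
finger_gap: 0.0393
gripper_force: 35.0
```

apply_moves(
  increments=[
    [[0.4,0,-0.13,0],[0.4,0,-0.13,0],[0.4,0,-0.13,0],[0.4,0,-0.13,0],[0.4,0,-0.13,0]],
  ],
)

```text
clock: 11.18
position: [0.5092, 0.27, 0.1333]
tool_rot: [0.653, 0.757, 0.0, -0.0]
wrist_force: [1.3, 0.1, -1.2]
finger_gap: 0.0394
gripper_force: 35.0
```

apply_moves(
  increments=[
    [[0.4,0,-0.13,0],[0.4,0,-0.13,0],[0.4,0,-0.13,0],[0.4,0,-0.13,0],[0.4,0,-0.13,0]],
  ],
)

```text
clock: 11.6
position: [0.5019, 0.3194, 0.1495]
tool_rot: [0.653, 0.757, 0.0, -0.0]
wrist_force: [-0.6, 0.3, -1.3]
finger_gap: 0.0397
gripper_force: 35.0
```

```bash
python3 go.py
python3 - <<'E'
from rig import manip
import cv2
s=manip.get_image("scene");t=manip.get_image("top");cv2.imwrite("pics/s5.png",s)
a=cv2.resize(s[40:250,270:440],None,fx=2.4,fy=2.4,interpolation=cv2.INTER_CUBIC);b=cv2.resize(t[165:310,130:310],None,fx=2.1,fy=2.1,interpolation=cv2.INTER_CUBIC)
b=cv2.copyMakeBorder(b,0,a.shape[0]-b.shape[0],0,0,0);cv2.imwrite("pics/p5.png",cv2.hconcat([a,b]))
E
```

```text
t 11.6 case pos [0.0484 0.2976] 0.14953601464333752 F [-0.623   0.2765 -1.294 ] gap 0.039700609548424214 34.99940514564514
spin err units -0.01808238539983738 M z [ 0.  0. -1.]
```

View pics/p5.png

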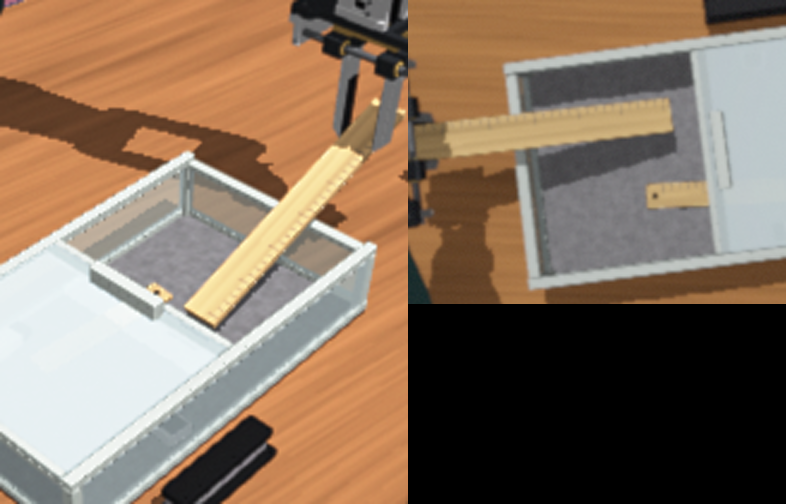

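The ruler is out through the opening. Its inner end hangs at about (205,315) in the scene crop, and the lid and short ruler haven't moved. To level it I'll keep hold of it, take it to bare table left of the robot, and let its lower end settle there under a light grip.

apply_moves(
  increments=[
    [[0,0,-0.6,0],[0,0,-0.9,0],[0,0,-0.9,0],[0,0,-0.9,0],[0,0,-0.7,0]],
  ],
  squeeze=40,
)

```text
clock: 12.12
position: [0.5024, 0.3181, 0.2512]
tool_rot: [0.653, 0.757, 0.001, 0.0]
wrist_force: [0.9, 0.3, -0.1]
finger_gap: 0.0396
gripper_force: 40.0
```

apply_moves(
  increments=[
    [[0.2,-0.4,0,0],[0.4,-0.75,0,0],[0.4,-0.75,0,0],[0.4,-0.75,0,0],[0.4,-0.75,0,0]],
  ],
)

```text
clock: 12.53
position: [0.4094, 0.3502, 0.2475]
tool_rot: [0.653, 0.757, -0.001, -0.0]
wrist_force: [-0.0, -0.4, -0.7]
finger_gap: 0.0394
gripper_force: 40.0
```

apply_moves(
  increments=[
    [[0.4,-0.75,0,0],[0.4,-0.75,0,0],[0.4,-0.75,0,0],[0.4,-0.75,0,0],[0.4,-0.75,0,0]],
  ],
)

```text
clock: 12.95
position: [0.3092, 0.3857, 0.2476]
tool_rot: [0.653, 0.757, -0.001, -0.0]
wrist_force: [-0.5, 0.9, -0.4]
finger_gap: 0.0394
gripper_force: 40.0
```

apply_moves(
  increments=[
    [[0.4,-0.75,0,0],[0.4,-0.75,0,0],[0.4,-0.75,0,0],[0.4,-0.75,0,0],[0.2,-0.4,0,0]],
  ],
)

```text
clock: 13.37
position: [0.2178, 0.4178, 0.2479]
tool_rot: [0.652, 0.758, -0.001, -0.0]
wrist_force: [0.4, -0.0, -0.7]
finger_gap: 0.0393
gripper_force: 40.0
```

apply_moves(
  increments=[
    [[0,0,0,0],[0,0,0.3,0],[0,0,0.6,0],[0,0,0.6,0],[0,0,0.6,0]],
  ],
)

```text
clock: 13.78
position: [0.2217, 0.4173, 0.1952]
tool_rot: [0.654, 0.757, -0.0, 0.0]
wrist_force: [0.1, -0.5, 0.0]
finger_gap: 0.0391
gripper_force: 40.0
```

```bash
python3 go.py;  python3 - <<'E'
from rig import manip
import cv2
s=manip.get_image("scene");t=manip.get_image("top");cv2.imwrite("pics/s6.png",s);cv2.imwrite("pics/t6.png",t)
a=cv2.resize(s[20:200,200:400],None,fx=2,fy=2,interpolation=cv2.INTER_CUBIC);b=cv2.resize(t[220:400,30:230],None,fx=2,fy=2,interpolation=cv2.INTER_CUBIC)
cv2.imwrite("pics/p6.png",cv2.hconcat([a,b]))
E
```

```text
t 13.78 case pos [-0.2141  0.4363] 0.19520821715004044 F [ 0.0859 -0.4857  0.0359] gap 0.039056164307218325 39.999738335609436
spin err units -0.033951793166967725 M z [ 0.0005 -0.0008 -1.    ]
```

View pics/p6.png

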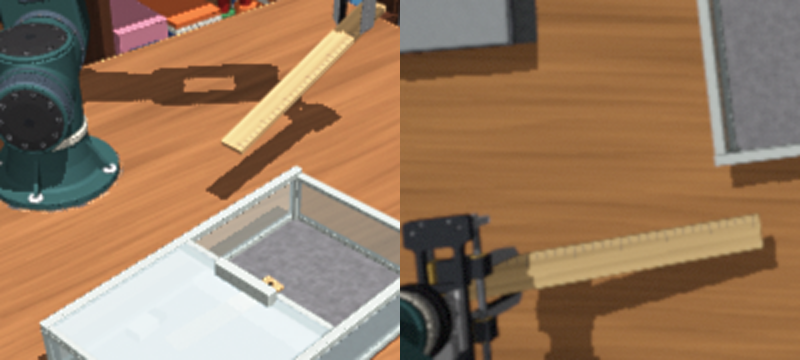

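The ruler hangs tilted over bare wood, its inner end well clear of both the case and the robot base. Next I'll lower it.

apply_moves(
  increments=[
    [[0,0,0.7,0],[0,0,0.8,0],[0,0,0.8,0],[0,0,0.8,0],[0,0,0.6,0]],
  ],
)

```text
clock: 14.3
position: [0.2212, 0.4174, 0.103]
tool_rot: [0.653, 0.757, -0.0, 0.0]
wrist_force: [0.7, 0.5, -0.6]
finger_gap: 0.0394
gripper_force: 40.0
```

apply_moves(
  increments=[
    [[0,0,0,0],[0,0,0,0],[0,0,0,0],[0,0,0.15,0],[0,0,0.15,0]],
  ],
  squeeze=5,
)

```text
clock: 14.72
position: [0.2214, 0.4192, 0.0984]
tool_rot: [0.653, 0.757, 0.002, -0.0]
wrist_force: [-0.3, 0.1, -0.2]
finger_gap: 0.0398
gripper_force: 5.0
```

apply_moves(
  increments=[
    [[0,0,0.2,0],[0,0,0.2,0],[0,0,0.2,0],[0,0,0.2,0],[0,0,0.2,0]],
  ],
)

```text
clock: 15.13
position: [0.2204, 0.4179, 0.071]
tool_rot: [0.653, 0.757, -0.0, 0.0]
wrist_force: [0.3, 0.2, -0.4]
finger_gap: 0.0397
gripper_force: 5.0
```

apply_moves(
  increments=[
    [[0,0,0.2,0],[0,0,0.2,0],[0,0,0.2,0],[0,0,0.2,0],[0,0,0.2,0]],
  ],
)

```text
clock: 15.55
position: [0.2205, 0.418, 0.0462]
tool_rot: [0.653, 0.757, 0.0, -0.0]
wrist_force: [0.1, 1.1, -0.5]
finger_gap: 0.0402
gripper_force: 5.0
```

apply_moves(
  increments=[
    [[0,0,0.2,0],[0,0,0.2,0],[0,0,0.2,0],[0,0,0.1,0],[0,0,0,0]],
  ],
)

```text
clock: 15.97
position: [0.2202, 0.4175, 0.0284]
tool_rot: [0.653, 0.757, -0.001, 0.0]
wrist_force: [1.4, 0.3, -0.7]
finger_gap: 0.0396
gripper_force: 5.0
```

```bash
python3 go.py
```

```text
t 15.97 case pos [-0.2154  0.4366] 0.0283752438393521 F [ 1.4234  0.3078 -0.6619] gap 0.039622461837893995 5.000201314687729
spin err units -0.017061906245860275 M z [-0.0007 -0.0014 -1.    ]
```

apply_moves(
  increments=[
    [[0,0,0.2,0],[0,0,0.2,0],[0,0,0.2,0],[0,0,0.15,0],[0,0,0,0]],
  ],
)

```text
clock: 16.38
position: [0.2201, 0.4173, 0.0093]
tool_rot: [0.653, 0.757, -0.001, 0.0]
wrist_force: [0.3, -1.0, -1.1]
finger_gap: 0.0399
gripper_force: 5.0
```

apply_moves(
  increments=[
    [[0,0,0.1,0],[0,0,0.06,0],[0,0,0,0],[0,0,0,0],[0,0,0,0]],
  ],
)

```text
clock: 16.8
position: [0.2206, 0.418, 0.0066]
tool_rot: [0.653, 0.757, 0.0, 0.0]
wrist_force: [-0.8, 0.9, 0.1]
finger_gap: 0.04
gripper_force: 5.0
```

```bash
python3 go.py;  python3 - <<'E'
from rig import manip
import cv2
s=manip.get_image("scene");t=manip.get_image("top");cv2.imwrite("pics/s7.png",s);cv2.imwrite("pics/t7.png",t)
a=cv2.resize(s[20:200,220:420],None,fx=2,fy=2,interpolation=cv2.INTER_CUBIC);b=cv2.resize(t[220:400,30:230],None,fx=2,fy=2,interpolation=cv2.INTER_CUBIC)
cv2.imwrite("pics/p7.png",cv2.hconcat([a,b]))
E
```

```text
t 16.8 case pos [-0.215   0.4371] 0.006597371283574821 F [-0.7501  0.8811  0.0631] gap 0.0400230444801971 5.000101402401924
spin err units -0.01786684144289789 M z [ 0.0001  0.     -1.    ]
```

View pics/p7.png

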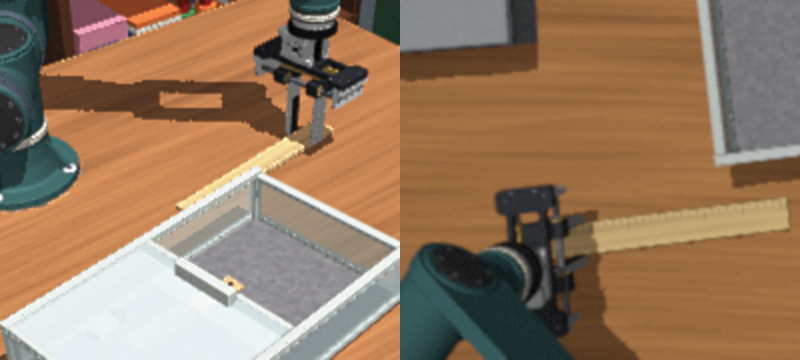

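The ruler is almost flat on the wood. I'll go down another 2–3 mm, grip firmly, lift, and check that it's level.

apply_moves(
  increments=[
    [[0,0,0.05,0],[0,0,0.05,0],[0,0,0,0],[0,0,0,0],[0,0,0,0]],
  ],
)

```text
clock: 17.32
position: [0.2205, 0.4181, 0.004]
tool_rot: [0.653, 0.757, 0.0, -0.0]
wrist_force: [0.2, -0.3, 0.8]
finger_gap: 0.0398
gripper_force: 5.0
```

apply_moves(
  increments=[
    [[0,0,0,0],[0,0,0,0],[0,0,0,0],[0,0,0,0],[0,0,0,0]],
  ],
  squeeze=50,
)

```text
clock: 17.73
position: [0.2205, 0.4181, 0.004]
tool_rot: [0.653, 0.757, 0.0, -0.0]
wrist_force: [-0.1, -0.6, -0.8]
finger_gap: 0.0387
gripper_force: 50.0
```

apply_moves(
  increments=[
    [[0,0,-0.1,0],[0,0,-0.3,0],[0,0,-0.6,0],[0,0,-0.8,0],[0,0,-0.8,0]],
  ],
)

```text
clock: 18.15
position: [0.2202, 0.4177, 0.0698]
tool_rot: [0.653, 0.757, -0.0, -0.0]
wrist_force: [0.5, 0.4, -0.2]
finger_gap: 0.039
gripper_force: 50.0
```

apply_moves(
  increments=[
    [[0,0,-0.8,0],[0,0,-0.8,0],[0,0,-0.8,0],[0,0,-0.8,0],[0,0,-0.8,0]],
  ],
)

```text
clock: 18.57
position: [0.2204, 0.418, 0.1707]
tool_rot: [0.653, 0.757, 0.0, -0.0]
wrist_force: [-0.1, 0.1, -0.1]
finger_gap: 0.0389
gripper_force: 50.0
```

apply_moves(
  increments=[
    [[0,0,-0.8,0],[0,0,-0.8,0],[0,0,-0.8,0],[0,0,-0.6,0],[0,0,-0.3,0]],
  ],
)

```text
clock: 18.98
position: [0.2209, 0.4187, 0.2548]
tool_rot: [0.653, 0.757, 0.002, -0.0]
wrist_force: [0.4, 0.2, -0.3]
finger_gap: 0.0388
gripper_force: 50.0
```

```bash
python3 go.py .05 .20 .26;  python3 - <<'E'
from rig import manip
import cv2
s=manip.get_image("scene");t=manip.get_image("top");cv2.imwrite("pics/s8.png",s);cv2.imwrite("pics/t8.png",t)
a=cv2.resize(s[0:190,200:400],None,fx=2,fy=2,interpolation=cv2.INTER_CUBIC);b=cv2.resize(t[210:400,30:230],None,fx=2,fy=2,interpolation=cv2.INTER_CUBIC)
cv2.imwrite("pics/p8.png",cv2.hconcat([a,b]))
E
```

```text
t 18.98 case pos [-0.2146  0.4377] 0.2547859957094774 F [ 0.3888  0.1893 -0.3489] gap 0.03880641495158894 49.9996018409729
spin err units -0.017334777935453793 M z [ 0.0027  0.0042 -1.    ]
target [0.518  0.2231 0.26  ] shift units [-9.4888 10.6017 -0.2092]
```

View pics/p8.png

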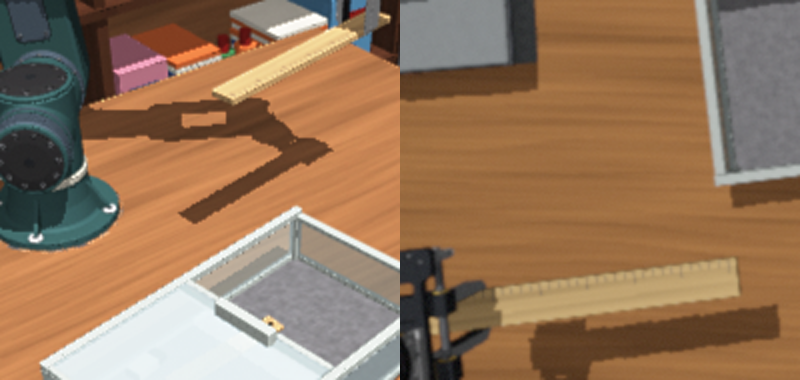

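The ruler is lifted and looks level. I'll triangulate its inner end: top raw (197.5,339) and (199.5,358), scene raw (318,49) and (306.5,46).

Run:
```python
from geo import *
print(*tri((197.5,339),(318,49)));print(*tri((199.5,358),(306.5,46)))
```

```text
[0.2819 0.152  0.2525] 0.002742051051861103
[0.2402 0.147  0.2465] 0.0005773957876811958
```

apply_moves(
  increments=[
    [[-0.2,0.2,-0.2,0],[-0.4,0.45,-0.2,0],[-0.6,0.65,-0.2,0],[-0.6,0.65,-0.2,0],[-0.6,0.65,-0.2,0]],
  ],
)

```text
clock: 19.5
position: [0.2941, 0.367, 0.2753]
tool_rot: [0.653, 0.758, -0.001, -0.0]
wrist_force: [0.2, 0.6, -0.9]
finger_gap: 0.0391
gripper_force: 50.0
```

apply_moves(
  increments=[
    [[-0.6,0.65,0,0],[-0.6,0.65,0,0],[-0.6,0.65,0,0],[-0.6,0.65,0,0],[-0.6,0.65,0,0]],
  ],
)

```text
clock: 19.92
position: [0.3856, 0.3045, 0.275]
tool_rot: [0.653, 0.757, -0.001, -0.0]
wrist_force: [0.2, 0.6, -0.8]
finger_gap: 0.039
gripper_force: 50.0
```

apply_moves(
  increments=[
    [[-0.6,0.65,0,0],[-0.6,0.65,0,0],[-0.6,0.65,0,0],[-0.6,0.65,0,0],[-0.6,0.65,0,0]],
  ],
)

```text
clock: 20.33
position: [0.4769, 0.2423, 0.2749]
tool_rot: [0.653, 0.757, -0.001, -0.001]
wrist_force: [0.3, -0.5, -0.9]
finger_gap: 0.0391
gripper_force: 50.0
```

apply_moves(
  increments=[
    [[-0.5,0.55,0,0],[-0.3,0.3,0,0],[-0.1,0.1,0,0],[0,0,0,0],[0,0,0,0]],
  ],
)

```text
clock: 20.75
position: [0.5027, 0.2253, 0.2761]
tool_rot: [0.653, 0.758, -0.0, -0.001]
wrist_force: [-0.2, 0.3, -0.7]
finger_gap: 0.0391
gripper_force: 50.0
```

apply_moves(
  increments=[
    [[0,0,0,0],[0,0,0,0],[0,0,0,0],[0,0,0,0],[0,0,0,0]],
  ],
)

```text
clock: 21.17
position: [0.503, 0.2254, 0.2767]
tool_rot: [0.653, 0.758, 0.0, 0.0]
wrist_force: [0.6, -0.4, -0.5]
finger_gap: 0.0393
gripper_force: 50.0
```

```bash
python3 go.py;  python3 - <<'E'
from rig import manip
import cv2
s=manip.get_image("scene");t=manip.get_image("top");cv2.imwrite("pics/s9.png",s);cv2.imwrite("pics/t9.png",t)
a=cv2.resize(s[0:280,210:440],None,fx=1.7,fy=1.7,interpolation=cv2.INTER_CUBIC);b=cv2.resize(t[140:330,150:380],None,fx=1.7,fy=1.7,interpolation=cv2.INTER_CUBIC)
b=cv2.copyMakeBorder(b,0,a.shape[0]-b.shape[0],0,0,0);cv2.imwrite("pics/p9.png",cv2.hconcat([a,b]));print(a.shape)
E
```

```text
t 21.17 case pos [0.0355 0.2045] 0.276688779937861 F [ 0.5834 -0.3532 -0.4508] gap 0.039300385309688615 49.99955892562866
spin err units -0.011502609323772303 M z [ 0.0003  0.0002 -1.    ]
(476, 391, 3)
```

View pics/p9.png

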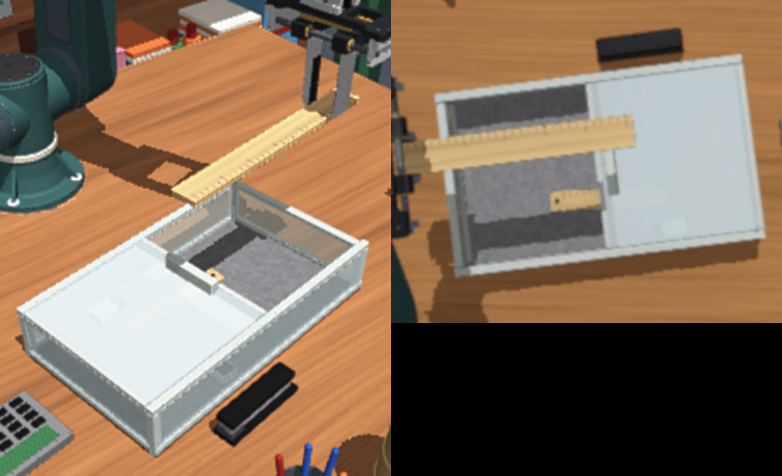

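The ruler is held above the case. The lid is still open, and the short ruler, stapler and calculator haven't moved. I'll check level at the inner end: top composite (633,115) and (635,146), scene (192,198) and (172,188).

Run:
```python
from geo import *
print(*tri((292.4,207.6),(322.9,116.2)));print(*tri((293.5,225.9),(311.2,110.5)))
print(manip.observe()["joint_vel"])
```

```text
[ 0.5621 -0.0465  0.2812] 0.0013886542741715572
[ 0.5247 -0.0486  0.2758] 0.00021504135421048718
[-0.0036  0.0012 -0.0002  0.0004 -0.0003 -0.0003]
```

```bash
python3 -c "
from rig import manip
print(manip.job_done())"
```

```text
the job is handed in; nothing more can be done
None
```

The job is handed in at about 21 s (verdict not shown): the lid is fully open, and the ruler came out tilted, one end first, with almost no force at the wrist; I levelled it on the bare table without letting go, and it is now held still within about 1° of level, about 18 cm above the showcase, with the other goods unmoved.

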